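# Lay the standing cartons down in their taped bays

### The arm

A 7-joint arm with a two-finger parallel gripper is mounted at the origin on the work surface. World frame = base frame: x ahead of the robot, y to its left, z up, the work surface at z = 0. Lengths are in m, angles in rad, forces in N, time in s.
With the tool pointing down it reaches from about 0.35 to 0.9 m from the base axis. Payload 7.2 kg.
Tool frame: the origin (TCP) lies on the centre line of the jaws, within the pads' length; the fingertips stand 8 mm ahead of it and the grasp point (between the pads) lies 11 mm behind it; y points along the fingers, z is the direction in which the jaws open and shut, and the axes are right-handed (so a half turn about y gives the same grasp; the last joint's range is limited). The gripper opens to 85 mm and grips with 20 to 120 N. Pads are 22 mm wide; open, the fingers measure 114 mm over their backs; the gripper's body (76 mm by 85 mm) begins 54 mm behind the grasp point. The pads swing forward as they close: fully open they stand 13 mm farther back than shut.
Start: joints at [-1.317, 0.411, -0.013, 1.596, 0.006, 1.134, -0.082], TCP at [0.198, 0.593, 0.239] pointing down, gripper open.
Joint ranges: [-2.95, 2.95], [-0.29, 1.99], [-1.47, 1.44], [0.14, 2.54], [-1.03, 4.17], [0.13, 1.85], [-2.86, 2.86]. Speed limits (rad/s): [2.39, 2.39, 3.01, 3.01, 3.14, 3.14, 3.14].

### API

Orientations are given as a rotation vector (axis times angle).
In Python, from bench import bot, viewer, job_done gives the robot as it stands. The module is installed in compiled form; this text tells all that it offers.
- The arm moves only by the tool arm_command, never from a script. Its argument "steps" is a list of rows, each an object of numbers: "gripper": the finger opening in m, from 0 to 0.0854; "x", "y", "z": the shift along the tool's x, y, z in m; "wx", "wy", "wz": the turn, a rotation vector about the tool's x, y, z in degrees. In form: [{"gripper": .., "x": .., "y": .., "z": .., "wx": .., "wy": .., "wz": ..}, ...]. A call has 1 to 8 rows; each row is the pose to reach, as a shift and turn from the pose commanded when the call began, along the tool's axes at that moment; what a row does not reach only later rows make up. A row lasts 1/8 s, in which the tool goes at most 62.5 mm and 10.7 degrees, less where a joint would pass 70% of its speed; a pose out of reach is approached as far as the arm can. A call with a gripper value outside its range is refused whole. The fingers move at their own pace and stop on an object; "force" is the grip in N (left out, the last holds). Time passes only in rows, so rows that repeat a pose let the fingers close. It gives the time, the measured TCP pose, the force and the opening at its end, in the units of the state.
- bot.sense(): the state, without advancing time (a new reading comes with each control period).
- viewer.read_camera(name): name is "scene" or "top" or "wrist"; returns (picture, depth): 480x640x3 uint8, red, green, blue; 480x640 float32, m along the optical axis (not along the pixel's ray), 0 where there is no reading.
- viewer.calibration(name): a dict with "fx", "fy", "cx", "cy" (pixels), "dist_coeffs" ([k1, k2, p1, p2, k3] as OpenCV has them; the pictures are not rectified), "T" (4x4, takes a point from camera to world coordinates); the wrist camera has in their place "mount" (4x4, takes a point from camera to tool coordinates, whose origin is the TCP and whose axes are the tool frame's). Camera axes: x right, y down, z forward; pixel columns grow to the right and rows downward; lengths in m; the calibration is good to about 2 mm. A picture is of the moment at which its call begins: read the wrist's pose just before it. calibration takes no time and is no camera call.
- job_done(): hands the job in, once; it reports no verdict.
The state is a dict: "time": time; "joint_pos": joint angles; "dq": joint speeds; "tau": joint torques, N m; "position": TCP position; "ee_rot": TCP orientation; "wrist_force": force on the tool from outside, world axes, zero at the start; "wrist_torque": the same for the moment, N m; "finger_gap": opening from 0.0 (shut) to 1.0 (fully open).
Only numpy, scipy, OpenCV 4.12 (cv2) and the standard library are available. Lean on these libraries where they do the work, as an engineer would, in place of code of your own. Each camera call takes 0.05 s, during which the arm holds its last target. There are 200 camera calls.

### The job

The roller door is about to go up and the draught would blow the tall cartons about: tip each of the two labelled cartons over where it stands, so that it falls along the taped bay at its foot and lies flat inside the tape with its label up. Just push them over with the fingertips, do not pick them up or slide them along standing, and leave everything else on the bench undisturbed.

Things in the scene. Friction and masses are not known exactly. Their poses are not given: they have to be found in the camera images.
- tall_carton: The larger labelled carton, standing across the tape at the foot end of the long bay: 40 mm thick (x), 80 wide (y), 150 tall (z), about 300 g. Origin: its centre, 75 mm up. x points from its label face (-x face) to the opposite face, along the bay within 5 degrees; z up as it stands. Pushed high on the label face it tips over its foot, falls by itself past 15 degrees and slides little.
- long_bay: The long bay: a rectangle of black tape stuck flat on the bench (no height), 200 x 120 mm inside the tape, tape 15 mm wide. Fixed. Origin: its centre, on the bench. x along its length, from the end where the carton stands (foot end, -x) to the far end (+x); z up.
- short_carton: The smaller labelled carton, standing across the tape at the foot end of the short bay: 36 mm thick (x), 70 wide (y), 110 tall (z), about 200 g. Origin: its centre, 55 mm up. x points from its label face (-x face) to the opposite face, along the bay within 5 degrees; z up as it stands. Pushed high on the label face it tips over its foot, falls by itself past 18 degrees and slides little.
- short_bay: The short bay: a rectangle of black tape stuck flat on the bench (no height), 160 x 110 mm inside the tape, tape 15 mm wide. Fixed. Origin: its centre, on the bench. x along its length, from the end where the carton stands (foot end, -x) to the far end (+x); z up.
- spare_carton: Bystander: squat cardboard carton without a bay or label, 50 x 60 x 55 mm tall, standing nearest the robot. Origin: centre of its underside.
- mug: Bystander: white ceramic mug, 80 mm across, 92 mm high, handle on its +y side. Origin: centre of its underside.
- hammer: Bystander: green plastic hammer lying on the bench, 260 mm long, along its x axis. Origin: on the bench under it.
- hex_set: Bystander: stainless hex key set folded in its holder, lying, 105 x 34 x 26 mm. Origin: centre of its underside.
- spring_clamp: Bystander: red spring clamp lying flat, about 160 x 85 x 18 mm. Origin: under its pivot.
- jar: Bystander: clear jar with grey lid, 68 mm across, 95 mm high. Origin: centre of its underside.

How it is judged:
By the outcome, as a careful person would: the job done as asked, in the order asked, and still so for the second after the job is handed in, with the robot touching nothing.
It also fails if it takes over 45 s, if anything falls off the work surface, if the arm or the gripper's body presses on something with over 40 N, if the wrist force passes 120 N, or if a joint passes its speed limit or range.

## Working session

There is one attempt and no reset: what is moved stays moved. The work goes in short steps, Python scripts to look and compute and a tool call to move; the robot and the scene stay as the last step left them, time stands still between calls to the robot, and variables do not carry over. Pictures are saved under pics/ and viewed, about 8 in all and at most 12, crops included, and the job is handed in when it is done.

Besides the shell and the picture viewer there is one more tool, called after "Emit:" as name(argument=value, ...) on one line, values as JSON. arm_command: Moves the arm, as the interface text tells. Its arguments: {"type":"object","properties":{"steps":{"type":"array","items":{"type":"object","properties":{"gripper":{"type":"number"},"x":{"type":"number"},"y":{"type":"number"},"z":{"type":"number"},"wx":{"type":"number"},"wy":{"type":"number"},"wz":{"type":"number"}}}},"force":{"type":"number"}},"required":["steps"]}

```bash
mkdir -p pics
cat > h.py <<'E'
import numpy as np, cv2
from bench import bot, viewer, job_done
def cal(n):
    c=viewer.calibration(n); K=np.array([[c['fx'],0,c['cx']],[0,c['fy'],c['cy']],[0,0,1.]]); return c,K,np.array(c['dist_coeffs'],float)
def ray(n,uv,z=0.):
    c,K,d=cal(n); T=np.array(c['T']); p=cv2.undistortPoints(np.array(uv,float).reshape(-1,1,2),K,d).reshape(-1,2)
    r=np.c_[p,np.ones(len(p))]@T[:3,:3].T; o=T[:3,3]; return o+r*((z-o[2])/r[:,2])[:,None]
def proj(n,P):
    c,K,d=cal(n); Ti=np.linalg.inv(np.array(c['T'])); return cv2.projectPoints(np.array(P,float).reshape(-1,3),cv2.Rodrigues(Ti[:3,:3])[0],Ti[:3,3],K,d)[0].reshape(-1,2)
def cloud(n,D):
    c,K,d=cal(n); T=np.array(c['T']); v,u=np.mgrid[:480,:640]; p=cv2.undistortPoints(np.c_[u.ravel(),v.ravel()].astype(float).reshape(-1,1,2),K,d).reshape(-1,2)
    return ((np.c_[p,np.ones(len(p))]*D.reshape(-1,1))@T[:3,:3].T+T[:3,3]).reshape(480,640,3)
def save(n,f):
    I,D=viewer.read_camera(n); cv2.imwrite('pics/'+f,I[...,::-1]); np.savez('pics/'+f+'.npz',I=I,D=D); return I,D
E
python3 - <<'E'
from h import *
for n in('top','scene'):
    save(n,n+'1.png'); print(n,np.round(viewer.calibration(n)['T'],3).tolist())
s=bot.sense(); print(s['time'],s['position'],s['ee_rot'],s['finger_gap'],s['wrist_force'])
print(cv2.Rodrigues(np.array(s['ee_rot'],float))[0].round(3) if np.size(s['ee_rot'])==3 else '')
E
```

```text
top [[0.04, -0.979, 0.202, 0.34], [-0.999, -0.041, 0.003, 0.027], [0.005, -0.202, -0.979, 1.207], [0.0, 0.0, 0.0, 1.0]]
scene [[-0.156, 0.672, -0.724, 1.45], [0.988, 0.118, -0.103, 0.144], [0.016, -0.731, -0.682, 0.947], [0.0, 0.0, 0.0, 1.0]]
0.1 [0.19757043 0.59250668 0.23852933] [-1.5574484   0.25264243 -0.2524523 ] 0.998906233271228 [-0.05815262 -0.20567595  0.50638098]
[[ 0.949 -0.     0.316]
 [-0.316 -0.001  0.949]
 [ 0.    -1.    -0.001]]
```

View pics/top1.png

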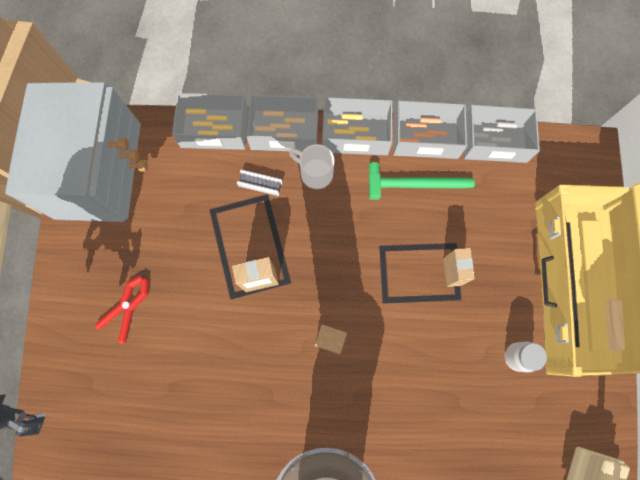

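View pics/scene1.png

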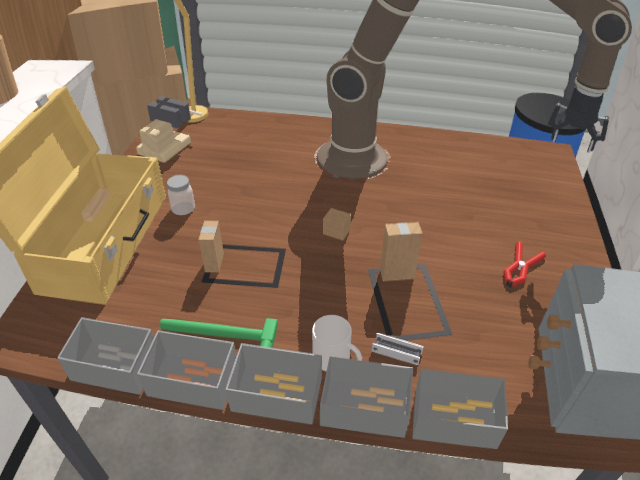

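The top view shows the tall carton at about (258,273), with its bay running away from the robot to (240,205). The short carton is at (460,265), with its bay running left (+y) to (385,273). The scene view agrees. Next I'll measure both.

Run:
```python
from h import *
z=np.load('pics/top1.png.npz'); I,D=z['I'],z['D']; P=cloud('top',D)
blk=(I.max(2)<60).astype(np.uint8)
for nm,(u0,u1,v0,v1),h in (('long',(205,295,190,302),.15),('short',(375,480,238,308),.11)):
    m=np.zeros_like(blk); m[v0:v1,u0:u1]=blk[v0:v1,u0:u1]
    n,l,s,_=cv2.connectedComponentsWithStats(m); k=1+s[1:,4].argmax()
    v,u=np.where(l==k); W=ray('top',np.c_[u,v])[:,:2]
    r=cv2.minAreaRect((W*1000).astype(np.float32)); print(nm,'outer',r,cv2.boxPoints(r).round(0).tolist())
    Q=P[v0:v1,u0:u1].reshape(-1,3); C=I[v0:v1,u0:u1].reshape(-1,3).astype(int)
    for a in (h-.012,):
        t=Q[(Q[:,2]>a)&(Q[:,2]<h+.02)]; r=cv2.minAreaRect((t[:,:2]*1000).astype(np.float32)); print(' top',len(t),t[:,2].mean(),r,cv2.boxPoints(r).round(0).tolist())
# other heights
for nm,uv in (('spare',(331,340)),('mug',(317,160)),('jar',(533,355))): print(nm,P[uv[1],uv[0]])
a=[I[225:315,205:300],I[240:300,430:490]]
o=[cv2.resize(x[...,::-1],(400,400*x.shape[0]//x.shape[1]),interpolation=cv2.INTER_CUBIC) for x in a]
cv2.imwrite('pics/crop.png',np.hstack([o[0],cv2.copyMakeBorder(o[1][:o[0].shape[0]],0,max(0,o[0].shape[0]-o[1].shape[0]),0,0,0)[:o[0].shape[0]]]))
```

```text
long outer ((619.1851196289062, 148.07479858398438), (169.06935119628906, 12.99553394317627), 17.178916931152344) [[537.0, 129.0], [540.0, 117.0], [702.0, 167.0], [698.0, 179.0]]
 top 759 0.1500463704085752 ((501.3924255371094, 175.59991455078125), (40.57969665527344, 81.0770034790039), 15.692049026489258) [[471.0, 209.0], [493.0, 131.0], [532.0, 142.0], [510.0, 220.0]]
short outer ((601.6253662109375, -280.3692932128906), (12.418185234069824, 27.348012924194336), 2.4040260314941406) [[595.0, -267.0], [596.0, -294.0], [608.0, -294.0], [607.0, -266.0]]
 top 543 0.10985663154020499 ((540.219482421875, -282.6217041015625), (71.87824249267578, 36.59673309326172), 7.140290260314941) [[502.0, -269.0], [507.0, -305.0], [578.0, -296.0], [574.0, -260.0]]
spare [0.36575363 0.00299739 0.05896134]
mug [0.80701842 0.05312649 0.00562138]
jar [ 0.34567097 -0.43893485  0.09852113]
```

View pics/crop.png

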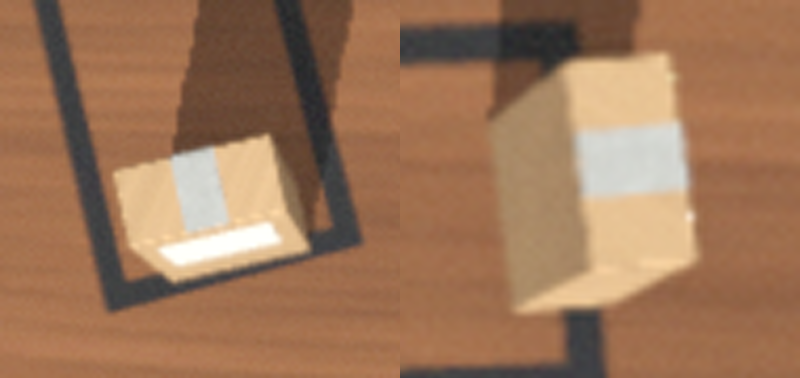

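Run:
```python
from h import *
z=np.load('pics/top1.png.npz'); I=z['I'].astype(int)
m0=((I.max(2)<85)&(I[...,0]-I[...,2]<14)).astype(np.uint8)
B={'long':((205,295,190,302),(501.4,175.6),15.7,150,40,80,(200,120)),'short':((375,480,238,308),(540.2,-282.6),97.14,110,36,70,(160,110))}
for nm,((u0,u1,v0,v1),c,a,h,t,w,(L,Wd)) in B.items():
    m=np.zeros_like(m0); m[v0:v1,u0:u1]=m0[v0:v1,u0:u1]
    v,u=np.where(m); W=ray('top',np.c_[u,v])[:,:2]*1000
    r=cv2.minAreaRect(W.astype(np.float32)); print(nm,len(W),r,'expect',L+30,Wd+30)
    bc=np.array(r[0]); ang=min((r[2]+k*90 for k in range(-2,3)),key=lambda q:abs(q-a))
    # per-side fit of inner frame
    R=lambda q:np.array([[np.cos(q),-np.sin(q)],[np.sin(q),np.cos(q)]])
    q=(W-bc)@R(np.radians(ang))
    for s in(1,-1):
        k=(abs(q[:,1]*s-(Wd/2+7.5))<12)&(abs(q[:,0])<L/2-10); p=np.polyfit(q[k,0],q[k,1],1); print('  side',s,k.sum(),p,' ang',ang+np.degrees(np.arctan(p[0])))
    k=abs(q[:,0]-(L/2+7.5))<12; print('  far end x',q[k,0].mean(), 'exp',L/2+7.5)
    cc=(np.array(c)-bc)@R(np.radians(ang)); print('  carton in bay',cc,'yaw',a-ang)
    d=R(np.radians(a-ang)); f=np.array([[t/2,-w/2],[t/2,w/2],[t/2+h,-w/2],[t/2+h,w/2]])@d.T+cc; print('  lying corners',f.round(0).tolist(),'limits',L/2,Wd/2)
    cv2.imwrite('pics/m_'+nm+'.png',m*255)
s=bot.sense();print(s['position'])
```

```text
long 1185 ((584.3383178710938, 207.3173828125), (226.291748046875, 146.90237426757812), 17.669574737548828) expect 230 150
  side 1 326 [5.06439515e-04 6.79318232e+01]  ang 17.69859158185288
  side -1 369 [-3.60689444e-03 -6.67887260e+01]  ang 17.462915804920755
  far end x 106.88415763421588 exp 107.5
  carton in bay [-88.65260617  -5.04701535] yaw -1.9695747375488288
  lying corners [[-70.0, -46.0], [-67.0, 34.0], [80.0, -51.0], [83.0, 29.0]] limits 100.0 60.0
short 960 ((534.83203125, -205.33265686035156), (136.4528045654297, 186.83721923828125), 4.261353969573975) expect 190 140
  side 1 274 [4.66906427e-03 6.19378373e+01]  ang 94.52886970249716
  side -1 245 [-1.89667457e-03 -6.28078510e+01]  ang 94.15268265187063
  far end x 86.97338566432973 exp 87.5
  carton in bay [-77.45260888   0.38830665] yaw 2.878646030426026
  lying corners [[-58.0, -34.0], [-61.0, 36.0], [52.0, -28.0], [49.0, 42.0]] limits 80.0 55.0
[0.19757043 0.59250668 0.23852933]
```

Emit:
arm_command(steps=[{"gripper":0,"x":0.045,"z":-0.042,"wy":-5},{"gripper":0,"x":0.09,"z":-0.084,"wy":-10},{"gripper":0,"x":0.135,"z":-0.126,"wy":-15},{"gripper":0,"x":0.18,"z":-0.168,"wy":-20},{"gripper":0,"x":0.225,"z":-0.21,"wy":-25},{"gripper":0,"x":0.27,"z":-0.252,"wy":-30},{"gripper":0,"x":0.32,"z":-0.295,"wy":-34.1},{"gripper":0,"x":0.365,"z":-0.3365,"wy":-34.1}])

```text
invalid input
```

Emit:
arm_command(steps=[{"gripper":0,"y":0.0},{"gripper":0,"y":0.0}])

```text
invalid input
```

Emit:
arm_command(steps=[{"gripper":0.0,"x":0.0,"y":0.0,"z":0.0,"wx":0.0,"wy":0.0,"wz":0.0}])

```text
time: 0.22
position: [0.1976, 0.5927, 0.2388]
ee_rot: [-1.557, 0.253, -0.253]
wrist_force: [0.5, 0.6, 0.4]
finger_gap: 0.814
```

All the keys are required.

Emit:
arm_command(steps=[{"gripper":0,"x":0.045,"y":0,"z":-0.042,"wx":0,"wy":-5,"wz":0},{"gripper":0,"x":0.09,"y":0,"z":-0.084,"wx":0,"wy":-10,"wz":0},{"gripper":0,"x":0.135,"y":0,"z":-0.126,"wx":0,"wy":-15,"wz":0},{"gripper":0,"x":0.18,"y":0,"z":-0.168,"wx":0,"wy":-20,"wz":0},{"gripper":0,"x":0.225,"y":0,"z":-0.21,"wx":0,"wy":-25,"wz":0},{"gripper":0,"x":0.27,"y":0,"z":-0.252,"wx":0,"wy":-30,"wz":0},{"gripper":0,"x":0.32,"y":0,"z":-0.295,"wx":0,"wy":-34.1,"wz":0},{"gripper":0,"x":0.365,"y":0,"z":-0.3365,"wx":0,"wy":-34.1,"wz":0}])

```text
time: 1.23
position: [0.4373, 0.1583, 0.2396]
ee_rot: [-1.56, -0.216, 0.215]
wrist_force: [1.1, 0.2, -0.5]
finger_gap: -0.001
```

Emit:
arm_command(steps=[{"gripper":0,"x":0,"y":0,"z":0,"wx":0,"wy":0,"wz":0},{"gripper":0,"x":0,"y":0,"z":0,"wx":0,"wy":0,"wz":0}])

```text
time: 1.48
position: [0.4362, 0.1605, 0.2393]
ee_rot: [-1.56, -0.214, 0.214]
wrist_force: [-0.6, -0.1, 0.2]
finger_gap: -0.002
```

Run:
```python
from h import *
s=bot.sense(); print(s['time'],s['position'],cv2.Rodrigues(np.array(s['ee_rot']))[0].round(3).tolist(),s['finger_gap'])
```

```text
1.475 [0.43624171 0.16050952 0.23925396] [[0.963, -0.0, -0.27], [0.27, 0.0, 0.963], [-0.0, -1.0, 0.0]] -0.0017737835914644557
```

Emit:
arm_command(steps=[{"gripper":0,"x":0,"y":0.05,"z":-0.002,"wx":0,"wy":0,"wz":0},{"gripper":0,"x":0,"y":0.105,"z":-0.002,"wx":0,"wy":0,"wz":0},{"gripper":0,"x":0.0,"y":0.105,"z":-0.002,"wx":0,"wy":0,"wz":0},{"gripper":0,"x":0.02,"y":0.105,"z":-0.002,"wx":0,"wy":0,"wz":0},{"gripper":0,"x":0.03,"y":0.105,"z":-0.002,"wx":0,"wy":0,"wz":0},{"gripper":0,"x":0.037,"y":0.105,"z":-0.002,"wx":0,"wy":0,"wz":0},{"gripper":0,"x":0.044,"y":0.105,"z":-0.002,"wx":0,"wy":0,"wz":0},{"gripper":0,"x":0.051,"y":0.105,"z":-0.002,"wx":0,"wy":0,"wz":0}])

```text
time: 2.48
position: [0.4863, 0.1721, 0.1346]
ee_rot: [-1.56, -0.215, 0.215]
wrist_force: [0.1, -0.0, -0.3]
finger_gap: 0.002
```

Run:
```python
from h import *
I,D=save('scene','s2.png'); cv2.imwrite('pics/s2c.png',cv2.resize(I[180:350,300:500,::-1],None,fx=3,fy=3))
```

```text
(no output)
```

View pics/s2c.png

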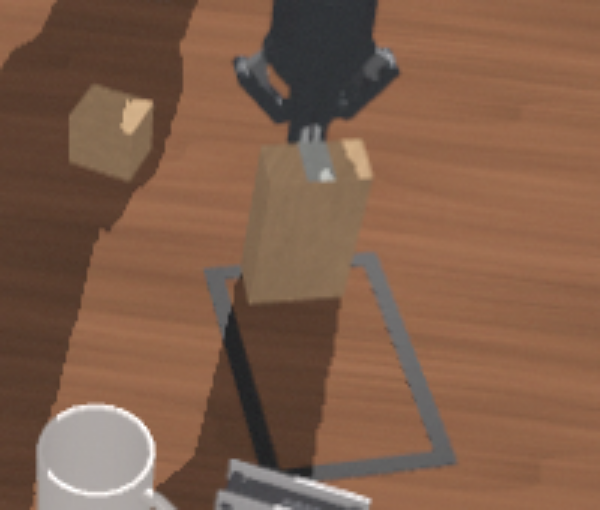

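The fingertips are at the top of the carton's label face, centred at crop pixel (310,150), and its front foot edge is still inside the tape. I'll keep pushing.

Emit:
arm_command(steps=[{"gripper":0,"x":0.007,"y":0,"z":0,"wx":0,"wy":0,"wz":0},{"gripper":0,"x":0.014,"y":0,"z":0,"wx":0,"wy":0,"wz":0},{"gripper":0,"x":0.021,"y":0,"z":0,"wx":0,"wy":0,"wz":0},{"gripper":0,"x":0.028,"y":0,"z":0,"wx":0,"wy":0,"wz":0},{"gripper":0,"x":0.034,"y":0,"z":0,"wx":0,"wy":0,"wz":0},{"gripper":0,"x":0.034,"y":0,"z":0,"wx":0,"wy":0,"wz":0},{"gripper":0,"x":0.034,"y":0,"z":0,"wx":0,"wy":0,"wz":0},{"gripper":0,"x":0.034,"y":0,"z":0,"wx":0,"wy":0,"wz":0}])

```text
time: 3.52
position: [0.5186, 0.1811, 0.1343]
ee_rot: [-1.56, -0.214, 0.215]
wrist_force: [-0.5, 0.4, 0.1]
finger_gap: -0.0
```

Run:
```python
from h import *
I,D=save('scene','s3.png'); cv2.imwrite('pics/s3c.png',cv2.resize(I[180:350,300:500,::-1],None,fx=3,fy=3))
```

```text
(no output)
```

View pics/s3c.png

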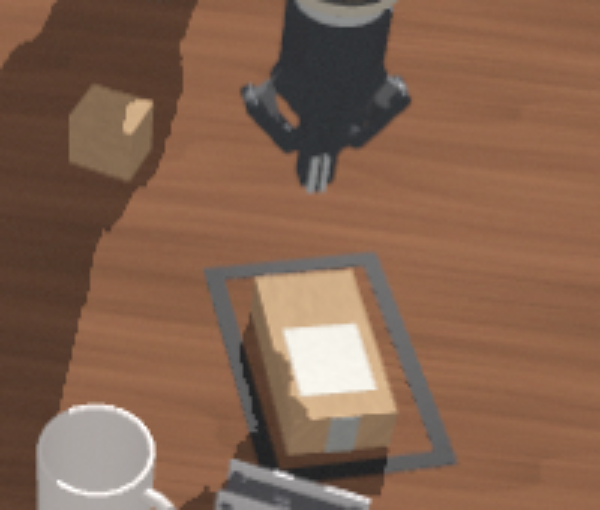

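The tall carton lies label up within the tape, with the label centred at crop pixel (330,358) and no tape covered that I can see. I'll lift and move to the short carton.

Emit:
arm_command(steps=[{"gripper":0,"x":0,"y":-0.055,"z":0,"wx":0,"wy":0,"wz":0},{"gripper":0,"x":0,"y":-0.106,"z":0,"wx":0,"wy":8,"wz":0},{"gripper":0,"x":-0.013,"y":-0.106,"z":-0.057,"wx":0,"wy":18,"wz":0},{"gripper":0,"x":-0.025,"y":-0.106,"z":-0.115,"wx":0,"wy":28,"wz":0},{"gripper":0,"x":-0.038,"y":-0.106,"z":-0.172,"wx":0,"wy":38,"wz":0},{"gripper":0,"x":-0.05,"y":-0.106,"z":-0.23,"wx":0,"wy":48,"wz":0},{"gripper":0,"x":-0.063,"y":-0.106,"z":-0.287,"wx":0,"wy":58,"wz":0},{"gripper":0,"x":-0.076,"y":-0.106,"z":-0.345,"wx":0,"wy":68,"wz":0}])

```text
time: 4.58
position: [0.5387, -0.1731, 0.2406]
ee_rot: [-1.449, 0.716, -0.717]
wrist_force: [0.8, 0.9, -0.6]
finger_gap: -0.001
```

Run:
```python
from h import *
s=bot.sense(); R=cv2.Rodrigues(np.array(s['ee_rot']))[0]; p=np.array(s['position']); print(s['time'],p,R.round(3).tolist(),np.round(s['joint_pos'],2))
h=np.degrees(np.arctan2(R[1,0],R[0,0])); print('heading',h,'wy',h+82.86, 'shift',R.T@(np.array([.5481,-.3461,p[2]])-p))
```

```text
4.575 [ 0.53870126 -0.17310766  0.2406    ] [[0.607, 0.001, 0.795], [-0.795, 0.0, 0.607], [0.0, -1.0, 0.001]] [-0.22  0.34  0.57  1.77 -0.2   1.09  1.07]
heading -52.6284786794166 wy 30.231521320583397 shift [ 1.43184707e-01 -5.79969393e-05 -9.75337037e-02]
```

Emit:
arm_command(steps=[{"gripper":0,"x":0.048,"y":0,"z":-0.033,"wx":0,"wy":10,"wz":0},{"gripper":0,"x":0.096,"y":0,"z":-0.066,"wx":0,"wy":20,"wz":0},{"gripper":0,"x":0.143,"y":0,"z":-0.0975,"wx":0,"wy":30.2,"wz":0},{"gripper":0,"x":0.143,"y":0,"z":-0.0975,"wx":0,"wy":30.2,"wz":0},{"gripper":0,"x":0.143,"y":0,"z":-0.0975,"wx":0,"wy":30.2,"wz":0}])

```text
time: 5.2
position: [0.5489, -0.344, 0.2398]
ee_rot: [-1.268, 1.113, -1.111]
wrist_force: [-0.7, 0.5, -0.4]
finger_gap: -0.001
```

Run:
```python
from h import *
s=bot.sense(); R=cv2.Rodrigues(np.array(s['ee_rot']))[0]; p=np.array(s['position']); print(s['time'],p,R.round(3).tolist(),np.round(s['joint_pos'],2))
h=np.degrees(np.arctan2(R[1,0],R[0,0])); print('heading',h,'wy',h+82.86, 'shift',R.T@(np.array([.5481,-.3461,.103])-p))
I,D=save('top','t2.png'); I=I.astype(int); P=cloud('top',D)
q=P[190:302,205:295].reshape(-1,3); t=q[(q[:,2]>.033)&(q[:,2]<.05)][:,:2]*1000
r=cv2.minAreaRect(t.astype(np.float32)); print('tall top',len(t),r)
a=np.radians(17.6); b=(cv2.boxPoints(r)-[584.3,207.3])@np.array([[np.cos(a),-np.sin(a)],[np.sin(a),np.cos(a)]]); print('in bay',b.round(0).tolist(),'lim 100,60')
Q=P[238:308,375:480].reshape(-1,3); t=Q[(Q[:,2]>.1)&(Q[:,2]<.125)]; print('short',cv2.minAreaRect((t[:,:2]*1000).astype(np.float32)))
```

```text
5.2 [ 0.5488952  -0.34395847  0.23982103] [[0.13, -0.001, 0.991], [-0.991, 0.001, 0.13], [-0.001, -1.0, -0.0]] [ 0.02  0.52  0.7   1.57 -0.35  1.18  0.92]
heading -82.5085443023547 wy 0.3514556976453065 shift [ 0.00213782  0.13681975 -0.00099935]
tall top 2151 ((601.219970703125, 203.50875854492188), (152.48931884765625, 81.09890747070312), 15.88809585571289)
in bay [[-60.0, 34.0], [-62.0, -47.0], [90.0, -52.0], [92.0, 30.0]] lim 100,60
short ((540.1205444335938, -282.4693298339844), (71.52601623535156, 36.43110275268555), 6.347537040710449)
```

View pics/t2.png

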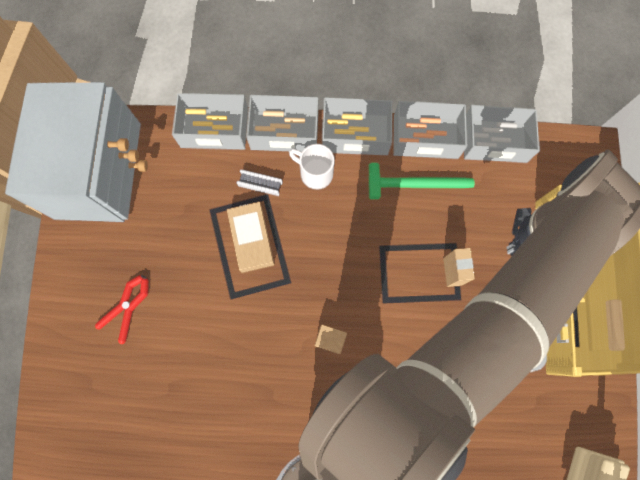

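The tall carton lies label up inside the bay: its far end is 8–10 mm clear and its sides at least 8 mm clear. In this view the arm passes above the yellow toolbox, near (600,190), so I'll check clearance before lowering.

Run:
```python
from h import *
z=np.load('pics/top1.png.npz'); P=cloud('top',z['D']); q=P[180:380,535:640].reshape(-1,3); q=q[q[:,2]>.03]
for a in np.arange(-.85,-.4,.05):
    k=q[(q[:,1]>a)&(q[:,1]<=a+.05)]
    if len(k): print(round(a,2),'zmax',k[:,2].max().round(3),'x',k[:,0].min().round(2),k[:,0].max().round(2))
save('scene','s4.png')
```

```text
-0.75 zmax 0.114 x 0.33 0.7
-0.7 zmax 0.177 x 0.31 0.73
-0.65 zmax 0.146 x 0.31 0.73
-0.6 zmax 0.148 x 0.31 0.73
-0.55 zmax 0.147 x 0.3 0.73
-0.5 zmax 0.148 x 0.32 0.72
-0.45 zmax 0.1 x 0.32 0.37
```

View pics/s4.png

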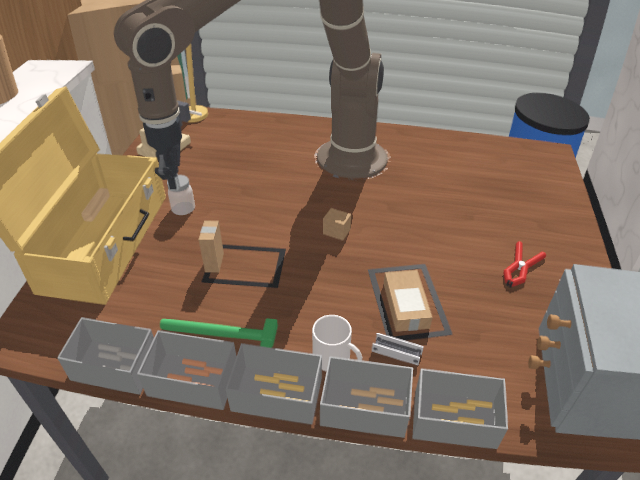

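The gripper is vertical at (165,170), short of the toolbox, and the jar at (180,195) is well to the robot's side of it. It's clear to lower and push along -x.

Emit:
arm_command(steps=[{"gripper":0,"x":0.002,"y":0.05,"z":-0.001,"wx":0,"wy":0.7,"wz":0},{"gripper":0,"x":0.002,"y":0.1,"z":-0.001,"wx":0,"wy":0.7,"wz":0},{"gripper":0,"x":0.002,"y":0.138,"z":-0.001,"wx":0,"wy":0.7,"wz":0},{"gripper":0,"x":0.002,"y":0.138,"z":-0.001,"wx":0,"wy":0.7,"wz":0},{"gripper":0,"x":-0.013,"y":0.138,"z":-0.001,"wx":0,"wy":0.7,"wz":0},{"gripper":0,"x":-0.026,"y":0.138,"z":-0.001,"wx":0,"wy":0.7,"wz":0},{"gripper":0,"x":-0.032,"y":0.138,"z":-0.001,"wx":0,"wy":0.7,"wz":0},{"gripper":0,"x":-0.038,"y":0.138,"z":-0.001,"wx":0,"wy":0.7,"wz":0}])

```text
time: 6.3
position: [0.5436, -0.3063, 0.1032]
ee_rot: [-1.262, 1.12, -1.122]
wrist_force: [0.2, -0.7, 0.3]
finger_gap: 0.004
```

Run:
```python
from h import *
I,D=save('scene','s5.png'); cv2.imwrite('pics/s5c.png',cv2.resize(I[140:310,130:310,::-1],None,fx=3,fy=3))
```

```text
(no output)
```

View pics/s5c.png

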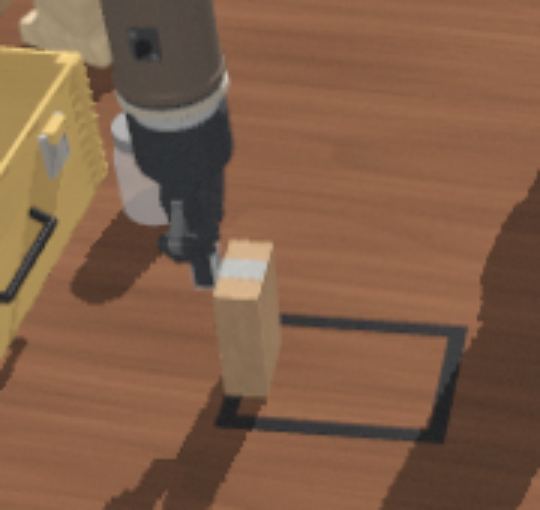

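The fingertips touch the top of the carton's label face at crop pixel (212,275), centred on the tape strip. I'll keep pushing.

Emit:
arm_command(steps=[{"gripper":0,"x":-0.007,"y":0,"z":0,"wx":0,"wy":0,"wz":0},{"gripper":0,"x":-0.014,"y":0,"z":0,"wx":0,"wy":0,"wz":0},{"gripper":0,"x":-0.021,"y":0,"z":0,"wx":0,"wy":0,"wz":0},{"gripper":0,"x":-0.027,"y":0,"z":0,"wx":0,"wy":0,"wz":0},{"gripper":0,"x":-0.032,"y":0,"z":0,"wx":0,"wy":0,"wz":0},{"gripper":0,"x":-0.032,"y":0,"z":0,"wx":0,"wy":0,"wz":0},{"gripper":0,"x":-0.032,"y":0,"z":0,"wx":0,"wy":0,"wz":0},{"gripper":0,"x":-0.032,"y":0,"z":0,"wx":0,"wy":0,"wz":0}])

```text
time: 7.35
position: [0.5393, -0.2753, 0.1023]
ee_rot: [-1.263, 1.122, -1.122]
wrist_force: [0.0, -0.6, 0.3]
finger_gap: -0.001
```

Run:
```python
from h import *
I,D=save('scene','s6.png'); cv2.imwrite('pics/s6c.png',cv2.resize(I[140:310,130:310,::-1],None,fx=3,fy=3))
```

```text
(no output)
```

View pics/s6c.png

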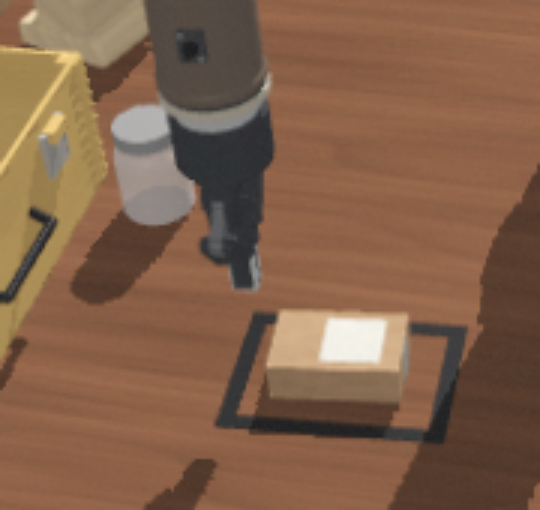

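The short carton lies label up within its tape, with the label centred at crop pixel (353,340). I'll lift away and verify.

Emit:
arm_command(steps=[{"gripper":0,"x":0,"y":-0.06,"z":0,"wx":0,"wy":0,"wz":0},{"gripper":0,"x":0,"y":-0.12,"z":0,"wx":0,"wy":0,"wz":0},{"gripper":0,"x":0.05,"y":-0.13,"z":0,"wx":0,"wy":0,"wz":0},{"gripper":0,"x":0.07,"y":-0.13,"z":0,"wx":0,"wy":0,"wz":0},{"gripper":0,"x":0.07,"y":-0.13,"z":0,"wx":0,"wy":0,"wz":0}])

```text
time: 8.02
position: [0.5468, -0.3465, 0.2323]
ee_rot: [-1.262, 1.124, -1.125]
wrist_force: [-0.0, 1.3, -0.0]
finger_gap: 0.001
```

Run:
```python
from h import *
I,D=save('top','t3.png'); P=cloud('top',D)
for (u0,u1,v0,v1),h,c,an,lim in (((205,295,190,302),.04,[584.3,207.3],17.6,(100,60)),((375,468,238,308),.036,[534.8,-205.3],94.35,(80,55))):
    q=P[v0:v1,u0:u1].reshape(-1,3); t=q[(q[:,2]>h-.007)&(q[:,2]<h+.01)]
    r=cv2.minAreaRect((t[:,:2]*1000).astype(np.float32)); a=np.radians(an)
    b=(cv2.boxPoints(r)-c)@np.array([[np.cos(a),-np.sin(a)],[np.sin(a),np.cos(a)]]); print(len(t),t[:,2].mean(),r,b.round(0).tolist(),lim)
print(bot.sense()['time'],bot.sense()['position'])
```

```text
2158 0.04071302742011526 ((600.8517456054688, 203.376220703125), (151.99423217773438, 80.97134399414062), 16.078598022460938) [[-60.0, 34.0], [-62.0, -47.0], [89.0, -51.0], [92.0, 30.0]] (100, 60)
1419 0.03657784631998755 ((531.084228515625, -208.28500366210938), (71.43977355957031, 111.54092407226562), 7.129304885864258) [[51.0, 42.0], [-60.0, 37.0], [-57.0, -34.0], [55.0, -29.0]] (80, 55)
8.075 [ 0.54711406 -0.3449114   0.23196379]
```

View pics/t3.png

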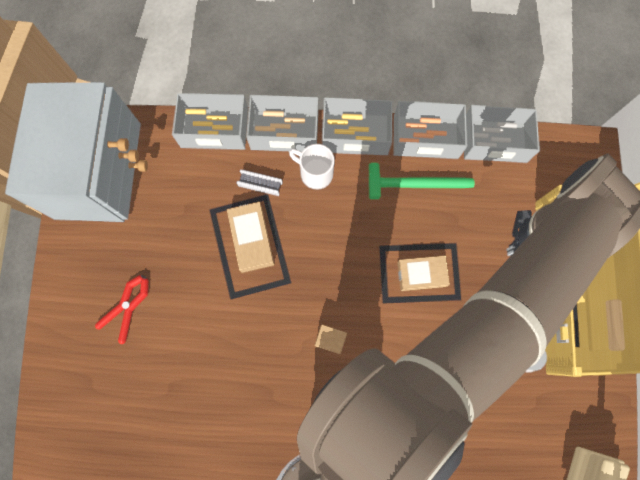

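Both cartons lie label up inside their tape, with labels at (247,228) and (418,272). The bystanders in view haven't moved.

```bash
python3 -c "
from bench import job_done; print(job_done())"
```

```text
the job is handed in; nothing more can be done
None
```

I tipped both cartons over with the closed fingertips, pushing high on the label face, and handed the job in at about 8 s. Both lie flat, label up, inside their tape.

- **Tall carton:** the last top view puts its top at 41 mm, as it should be when lying flat. It is at least 8 mm clear of the tape on every side and 1.5° off the bay's axis. It slid about 10 mm along the bay as it fell.
- **Short carton:** its top is at 37 mm. It is at least 13 mm clear of the tape on every side and about 3° off the bay's axis.
- **Everything else:** the bystanders look unmoved in the pictures. The arm hid the jar in the last top view, but it stood in place in the scene view just before. The force readings I saw at the end of each move were under 2 N, and the arm ended raised, touching nothing.

No check failed or disagreed. Two move calls were refused at the start because rows need all seven values; the arm did not move.

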